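# Refit the basin tap's control knob

### The arm

A 7-joint arm with a two-finger parallel gripper is mounted at the origin on the work surface. World frame = base frame: x ahead of the robot, y to its left, z up, the work surface at z = 0. Lengths are in m, angles in rad, forces in N, time in s.
With the tool pointing down it reaches from about 0.4 to 0.875 m from the base axis. Payload 19.3 kg.
Tool frame: the origin (TCP) lies at the very end of the fingers, on their centre line; the grasp point (between the pads) lies 19 mm behind it; z points along the fingers, y is the direction in which the jaws open and shut (so a half turn about z gives the same grasp; the last joint's range is limited). The gripper opens to 85 mm and grips with 20 to 120 N. Pads are 22 mm wide; open, the fingers measure 114 mm over their backs; the gripper's body (76 mm by 85 mm) begins 54 mm behind the grasp point. The pads swing forward as they close: fully open they stand 13 mm farther back than shut.
Start: joints at [1.229, 0.521, -0.036, 1.599, 0.021, 1.021, -0.113], TCP at [0.168, -0.602, 0.231] pointing down, gripper open.
Joint ranges: [-2.91, 2.91], [-0.3, 2.13], [-1.5, 1.42], [0.17, 2.43], [-1.26, 4.41], [0.16, 1.93], [-2.52, 2.52]. Speed limits (rad/s): [1.89, 1.89, 2.39, 2.39, 3.01, 3.01, 3.01].

### API

Orientations are given as a rotation vector (axis times angle).
In Python, from workcell import * gives the robot as it stands.
- The arm moves only by the shell command python3 -m pendant 'ROWS'. ROWS is a JSON object of lists of equal length, an entry for each row: "rotation": the turn, a rotation vector about the tool's x, y, z as a fraction of full scale, a list of three; "translation": the shift along the tool's x, y, z as a fraction of full scale, a list of three; "gripper": the opening, from 0 (shut) to 1 (fully open). A call has 1 to 20 rows; each row shifts and turns the commanded pose from where the row before left it, along the tool's axes as they then stand; what a row does not reach is not made up. Full scale, the value 1, is 5 cm for a shift and pi/4 rad for a turn. A row lasts 1/10 s, in which the tool goes at most 50 mm and 8.59 degrees, less where a joint would pass 70% of its speed; a pose out of reach is approached as far as the arm can. A call with a number of a shift or a turn outside -1 to 1 is refused whole. A call with a gripper value outside its range is refused whole. The fingers move at their own pace and stop on an object; the grip force is fixed at half the most. Time passes only in rows, so rows that do not move let the fingers close. It gives the time, the measured TCP pose, the force and the opening at its end, in the units of the state.
- get_obs(): the state, without advancing time (a new reading comes with each control period).
- snapshot(name): name is "scene" or "top" or "wrist"; returns a dict with "image" (480x640x3 uint8, red, green, blue), "K" (3x3 intrinsics, pixels), "xyz" and "attitude" of the camera in the world. Camera axes: x right, y down, z forward; pixel columns grow to the right and rows downward; lengths in m; the calibration is good to about 2 mm. The wrist camera is an equidistant fisheye: a pixel r from the principal point sees the ray r / f radians off the axis. A picture is of the moment at which its call begins. There is no depth.
- finish_job(): hands the job in, once; it reports no verdict.
The state is a dict: "time_s": time; "qpos": joint angles; "qd": joint speeds; "effort": joint torques, N m; "tool_pos": TCP position; "tcp_rot": TCP orientation; "force": force on the tool from outside, world axes, zero at the start; "wrist_torque": the same for the moment, N m; "width": opening from 0.0 (shut) to 1.0 (fully open).
Only numpy, scipy, OpenCV 4.12 (cv2) and the standard library are available. Lean on these libraries where they do the work, as an engineer would, in place of code of your own. Each camera call takes 0.05 s, during which the arm holds its last target. There are 200 camera calls.

### The job

One of the basin tap's two valves has lost its control knob, which stands loose on the counter: pick the knob up, turn it so that the flat in its bore matches the flat of the D-shaft on the bare valve, and push it onto the shaft fully home against the spring ring. Finish while the gripper is still holding the knob pressed down there (about 10 newtons is enough), so that a mate can fit its locking screw: do not let go or let it spring up. Do not disturb the soap bottle, the cup, the scraper or the print plate.

Things in the scene. Friction and masses are not known exactly. Their poses are not given: they have to be found in the camera images.
- knob: loose white tap knob, upright, open end down. Origin: centre of underside, z up. Round skirt 44 mm dia, 36 mm tall; on top a grip bar 12 mm wide (y), 36 to 56 mm above the origin, along x from -18 to +30 mm: its nose overhangs the skirt on the +x side. From below a D-shaped bore on the axis, 30 mm deep, 18 mm dia, its flat 5 mm from the axis on the +x (nose) side. About 90 g
- valve: the bare steel valve, fixed. Origin: centre of foot, on the counter, z up. Foot 54 mm dia, body 42 mm dia. Brass D-shaft up to 72 mm above the counter: 16 mm dia, flat 4 mm from the axis on the +x side, top 4 mm tapered. A lug 12 mm wide sticks out of the foot, to 42 mm from the axis, on the flat's side (+x). The knob fits only with its x (nose) along the valve's x, within about 8 deg
- seat (a point): point on the shaft's axis on top of the valve's dark shoulder (23 mm dia), 44 mm above the counter: the knob's underside sits here, its origin on this point, when fully home; axes as the valve's
- thrust (a joint): the valve's sprung thrust ring (outer diameter 38 mm, inner 25 mm) around the shaft, pushed down by the knob's underside: 0 = up (its top 50 mm above the counter), 0.006 m = pressed level with the shoulder. It pushes back with about 4 N at first and 8 N when pressed level, so the knob rises again when not pressed.
- twin: the tap's other valve, fixed, complete with a knob of the same kind already fitted (underside 44 mm above the counter, 100 mm tall in all); to be left as it is. Origin: centre of its foot
- spout: the tap's fixed steel spout between and beyond the valves: a tube 24 mm in diameter, 154 mm tall, which bends towards +x. Origin: centre of its foot
- soap: bystander: soap bottle, 64 mm in diameter, 150 mm tall; origin at the centre of its underside
- mug: bystander: white ceramic cup, 74 mm in diameter, 95 mm tall; origin at the centre of its underside
- scraper: bystander: flat scraper lying on the counter along its x axis, about 280 mm long; origin within its length
- plate: bystander: dark steel printer build plate, 130 by 85 by 10 mm, with small grey printed parts on it, 26 mm tall in all; origin at the centre of its underside
Mind the look-alikes: they are no part of the job. Leave any blue or pink look-alike of the knob alone.

How it is judged:
At the end, for the whole second after the job is handed in: The knob is on the bare D-shaft, nose over the flat (0.2 rad), upright (0.08 rad), centred (3 mm), underside within 2 mm of the shoulder, ring pressed over 4 mm; fingers still touch the knob (over 3 N), it bears on the valve with over 5 N and is still (horizontal distance between knob and seat below 0.003 m and z of knob in the frame of seat between -0.003 and 0.002 m and angle between the x axis of knob and the x axis of valve, either way round below 0.2 rad and angle between knob's own z axis and vertical below 0.08 rad and value of joint thrust above 0.004 m and contact force between the fingers and knob above 3 N and contact force between knob and valve above 5 N and linear speed of knob below 0.02 m/s); the arm keeps its last pose, push and grip.
It fails at once if the soap bottle is disturbed (30 mm) (distance of soap from where it was at the start of the episode above 0.03 m).
It fails at once if the cup is disturbed (30 mm) (distance of mug from where it was at the start of the episode above 0.03 m).
It fails at once if the scraper is disturbed (30 mm) (distance of scraper from where it was at the start of the episode above 0.03 m).
It fails at once if the print plate is disturbed (30 mm) (distance of plate from where it was at the start of the episode above 0.03 m).
It also fails if it takes over 48 s, if anything falls off the work surface, if the arm or the gripper's body presses on something with over 40 N, if the wrist force passes 120 N, or if a joint passes its speed limit or range.

## Working session

There is one attempt and no reset: what is moved stays moved. The work goes in short steps, Python scripts to look and compute and a shell command to move; the robot and the scene stay as the last step left them, time stands still between calls to the robot, and variables do not carry over. Pictures are saved under pics/ and viewed, about 8 in all and at most 12, crops included, and the job is handed in when it is done.

```bash
mkdir -p pics; ls
python3 - <<'E'
from workcell import *
import cv2,json,numpy as np
for n in ["scene","top"]:
    s=snapshot(n); cv2.imwrite(f"pics/{n}0.png",s["image"][:,:,::-1]); print(n,s["K"],s["xyz"],s["attitude"])
    np.savez(f"{n}0.npz",**{k:np.array(v) for k,v in s.items()})
o=get_obs(); print(o)
E
```

```text
pics
scene [[453.82734113   0.         320.86613847]
 [  0.         453.82734113 246.89924785]
 [  0.           0.           1.        ]] [ 1.29710686 -0.1417104   0.73645617] [-1.7995175  -1.56287103  0.69505263]
top [[553.32881532   0.         311.60626063]
 [  0.         553.32881532 242.3714703 ]
 [  0.           0.           1.        ]] [ 0.30053756 -0.01858536  1.47563679] [-2.1520204   2.10134965 -0.17425206]
{'time_s': 0.1, 'qpos': array([ 1.22879711,  0.52194323, -0.03634154,  1.59995322,  0.02121685,
        1.02110195, -0.112784  ]), 'qd': array([-0.00039491, -0.00221107, -0.00025807, -0.00215376, -0.00091415,
        0.00108893,  0.00100368]), 'effort': array([ 4.38990435e-03, -9.28494930e+01,  1.98435165e+00, -3.70533442e+01,
        1.80945243e-02,  5.30631223e-03, -5.69059500e-05]), 'tool_pos': array([ 0.16767919, -0.60177038,  0.23078931]), 'tcp_rot': array([-3.11163326e+00, -4.25533764e-01,  3.39198330e-04]), 'force': array([ 0.72901676,  1.18417171, -1.01061756]), 'wrist_torque': array([ 0.02049835,  0.01032721, -0.01919606]), 'width': 1.001922540091862}
```

View pics/scene0.png

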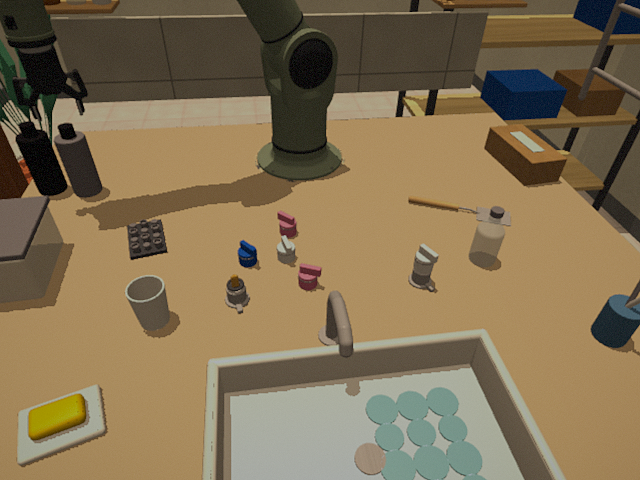

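View pics/top0.png

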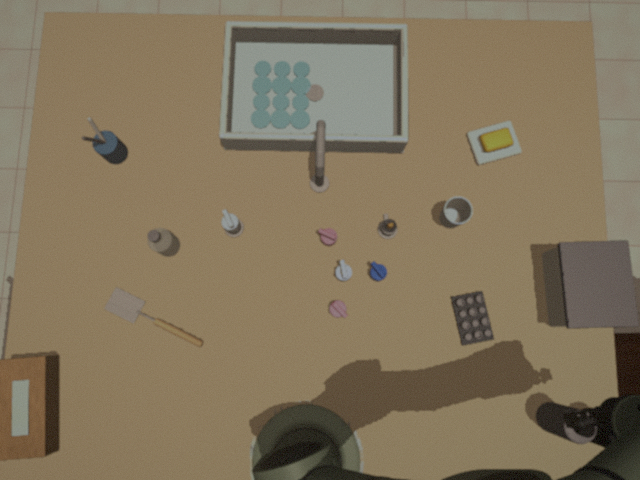

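The scene view shows a white knob at (286,250), blue at (247,254), pink at (287,223) and (309,276), the bare valve at (236,292) and the fitted twin at (423,266). In the top view the white knob is at (343,271) and the bare valve at (388,228). The white loose one is the only knob that fits the description, so I'll confirm it in an enlarged crop.

```bash
cat > h.py <<'E'
import numpy as np,cv2
from scipy.spatial.transform import Rotation as R
def ray(s,u,v):
    K=np.array(s["K"]); d=np.linalg.inv(K)@[u,v,1]
    return np.array(s["xyz"]),R.from_rotvec(s["attitude"]).as_matrix()@d
def onz(s,u,v,z):
    p,d=ray(s,u,v); return p+d*(z-p[2])/d[2]
def proj(s,P):
    q=R.from_rotvec(s["attitude"]).as_matrix().T@(np.array(P)-s["xyz"]); q=np.array(s["K"])@q; return q[:2]/q[2]
E
python3 - <<'E'
from h import *
t=np.load("top0.npz");s=np.load("scene0.npz")
def crop(S,u,v,w,h): return cv2.resize(S["image"][v-h//2:v+h//2,u-w//2:u+w//2,::-1],(400,300),interpolation=cv2.INTER_CUBIC)
a=np.hstack([crop(t,343,271,40,30),crop(t,388,226,40,30)]);b=np.hstack([crop(s,284,250,48,36),crop(s,236,292,64,48)])
cv2.imwrite("pics/crop1.png",np.clip(np.vstack([a,b]).astype(float)*1.4,0,255))
print("knob",onz(t,343,271,.05),onz(s,286,247,.045)); print("valve",onz(t,388,228,.06),onz(s,235.5,283,.06))
E
```

```text
knob [ 0.47582897 -0.08530071  0.05      ] [ 0.49122058 -0.08635165  0.045     ]
valve [ 0.59010631 -0.20038414  0.06      ] [ 0.61049617 -0.20246404  0.06      ][ WARN:0@0.157] global loadsave.cpp:1063 imwrite_ Unsupported depth image for selected encoder is fallbacked to CV_8U.
```

View pics/crop1.png

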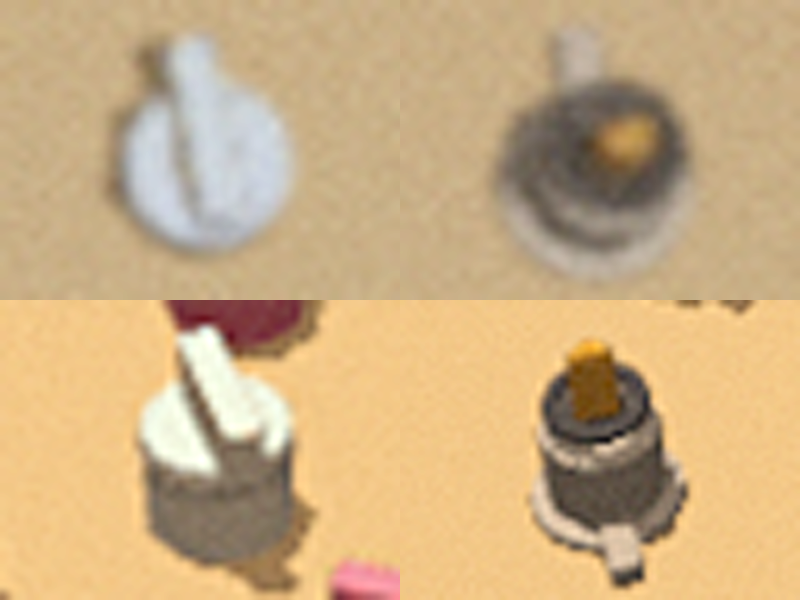

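The crops confirm the white loose knob, nose up at top-view crop (192,38) and tail at (213,225). They also show the bare brass valve, lug at (575,30). Now I'll work out axes and the first move.

Run:
```python
from h import *
t=np.load("top0.npz");s=np.load("scene0.npz")
T=lambda x,y,o,z:onz(t,(x+.5)/10-.5+o[0],(y+.5)/10-.5+o[1],z)
k=(323,256);v=(368,211)
n=T(192,38,k,.056);ta=T(208,222,k,.056);c=T(207,167,k,.036)
print("top knob nose",n,"tail",ta,"skirt",c,"len",np.linalg.norm(n-ta),"yaw",np.degrees(np.arctan2(*(n-ta)[[1,0]])))
l=T(177,30,v,.006);f=T(195,187,v,.006);sh=T(230,140,v,.072)
print("valve foot",f,"lugtip",l,"shaft top",sh,"yaw",np.degrees(np.arctan2(*(l-f)[[1,0]])), np.linalg.norm(l-f))
S=lambda x,y,o,k,z:onz(s,(x+.5)/k-.5+o[0],(y+.5)/k-.5+o[1],z)
k1=400/48;o=(260,232)
n=S(240,437,o,k1,.056);ta=S(198,335-0,o,k1,.056)
n=onz(s,260+240/k1,232+(437-300)/k1,.056);ta=onz(s,260+198/k1,232+(335-300)/k1,.056);c=onz(s,260+217/k1,232+(425-300)/k1,.036)
print("scene knob nose",n,"tail",ta,"skirt",c,np.degrees(np.arctan2(*(n-ta)[[1,0]])),np.linalg.norm(n-ta))
k2=400/64;o=(204,268)
g=lambda x,y,z:onz(s,o[0]+(x-400)/k2,o[1]+(y-300)/k2,z)
sh=g(590,347,.072);f=g(609,500,.006);l=g(627,570,.006)
print("scene shaft",sh,"foot",f,"lug",l,np.degrees(np.arctan2(*(l-f)[[1,0]])))
w=__import__("workcell").snapshot("wrist");o=__import__("workcell").get_obs()
print(w["K"],w["xyz"],w["attitude"]);Rt=R.from_rotvec(o["tcp_rot"]);print("tool axes",Rt.as_matrix().round(3),"cam in tool",Rt.inv().apply(np.array(w["xyz"])-o["tool_pos"]),(Rt.inv()*R.from_rotvec(w["attitude"])).as_rotvec())
```

```text
top knob nose [ 0.50536439 -0.08133897  0.056     ] tail [ 0.45762937 -0.08617744  0.056     ] skirt [ 0.4742769  -0.08665764  0.036     ] len 0.047979609317608474 yaw 5.787789064116836
valve foot [ 0.5976444  -0.20475515  0.006     ] lugtip [ 0.6410465  -0.19982376  0.006     ] shaft top [ 0.59690706 -0.20542504  0.072     ] yaw 6.482204255985691 0.04368135768373687
scene knob nose [ 0.50988836 -0.08134864  0.056     ] tail [ 0.46430294 -0.08885324  0.056     ] skirt [ 0.48074293 -0.08553737  0.036     ] 9.348587339407908 0.046199014256432185
scene shaft [ 0.60030088 -0.20344694  0.072     ] foot [ 0.60836546 -0.20364443  0.006     ] lug [ 0.64137093 -0.19803704  0.006     ] 9.642062092911615
[[371.64829954   0.         318.50757026]
 [  0.         371.64829954 242.45444617]
 [  0.           0.           1.        ]] [ 0.23915293 -0.58192308  0.37375009] [ 2.30352726 -1.74855047 -0.2639614 ]
tool axes [[ 0.963  0.268 -0.   ]
 [ 0.268 -0.963  0.001]
 [-0.    -0.001 -1.   ]] cam in tool [ 7.42042267e-02 -1.07363572e-04 -1.42887179e-01] [-0.23499854 -0.2342845   1.5576672 ]
```

```bash
python3 -m pendant '{"rotation":[[0,0,0.19],[0,0,0],[0,0,0],[0,0,0],[0,0,0],[0,0,0],[0,0,0],[0,0,0],[0,0,0],[0,0,0],[0,0,0],[0,0,0],[0,0,0],[0,0,0],[0,0,0],[0,0,0],[0,0,0]],"translation":[[0,0,-0.6],[0.46,-0.59,0],[0.46,-0.59,0],[0.46,-0.59,0],[0.46,-0.59,0],[0.46,-0.59,0],[0.46,-0.59,0],[0.46,-0.59,0],[0.46,-0.59,0],[0.46,-0.59,0],[0.46,-0.59,0],[0.46,-0.59,0],[0.46,-0.59,0],[0.46,-0.59,0],[0.46,-0.59,0],[0.46,-0.59,0],[0.46,-0.59,0]],"gripper":[0.8,0.8,0.8,0.8,0.8,0.8,0.8,0.8,0.8,0.8,0.8,0.8,0.8,0.8,0.8,0.8,0.8]}'
python3 - <<'E'
from workcell import *; from h import *
o=get_obs();Rt=R.from_rotvec(o["tcp_rot"]);M=Rt.as_matrix();d=Rt.inv().apply(np.array([.476,-.086,.2])-o["tool_pos"])
print(o["tool_pos"],np.degrees(np.arctan2(M[1,0],M[0,0])),"go",d/.05,o["width"])
E
```

```text
time_s: 1.85
tool_pos: [0.4758, -0.0872, 0.2613]
tcp_rot: [3.136, 0.192, 0.0]
force: [0.5, 0.5, -0.7]
width: 0.799
[ 0.47583509 -0.08719571  0.26133391] 7.016700396230038 go [ 0.00617295 -0.02338044  1.22667742] 0.799262728102681
```

Great tracking. I'll lower it to z≈0.16 and look with the wrist camera.

```bash
python3 -m pendant '{"rotation":[[0,0,0],[0,0,0],[0,0,0],[0,0,0],[0,0,0]],"translation":[[0,0,0.5],[0,0,0.5],[0,0,0.5],[0,0,0.5],[0,0,0]],"gripper":[0.65,0.65,0.65,0.65,0.65]}'
python3 - <<'E'
from workcell import *; from h import *
s=snapshot("wrist");cv2.imwrite("pics/w1.png",s["image"][:,:,::-1]);np.savez("w1.npz",**{k:np.array(v) for k,v in s.items()})
E
```

```text
time_s: 2.35
tool_pos: [0.4738, -0.0884, 0.159]
tcp_rot: [-3.135, -0.193, 0.007]
force: [0.1, -0.0, 0.1]
width: 0.65
```

View pics/w1.png

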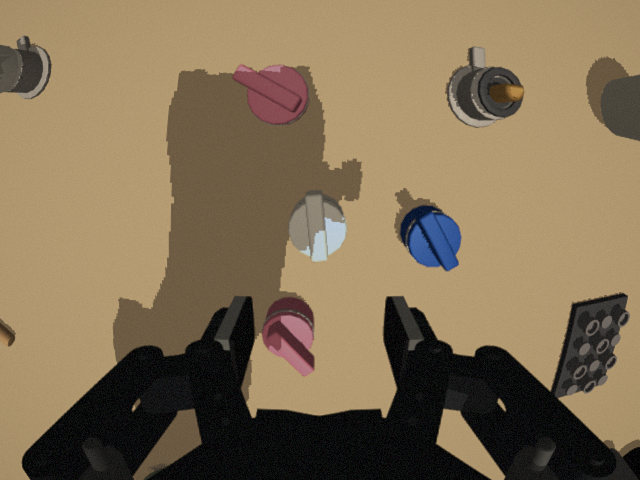

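The white knob has its bar from (315,193) to (319,261), with the skirt centred near (318,227). The bare valve has its foot near (480,96), lug tip at (476,50) and brass shaft top near (520,93). Next I'll cast fisheye rays on edges found by mask.

```bash
cat >> h.py <<'E'
def fonz(s,u,v,z):
    K=np.array(s["K"]); d=np.array([u-K[0,2],v-K[1,2]]); r=np.hypot(*d); th=r/K[0,0]
    c=np.array([*(d/r*np.sin(th)),np.cos(th)]) if r>1e-9 else np.array([0,0,1.])
    d=R.from_rotvec(s["attitude"]).as_matrix()@c; p=np.array(s["xyz"]); return p+d*(z-p[2])/d[2]
E
python3 - <<'E'
from h import *
s=np.load("w1.npz"); im=s["image"][:,:,::-1]
def crop(u,v,w,h): return cv2.resize(im[v-h//2:v+h//2,u-w//2:u+w//2],(400,400),interpolation=cv2.INTER_CUBIC)
cv2.imwrite("pics/crop2.png",np.clip(np.hstack([crop(318,228,80,80),crop(485,88,100,100)])*1.3,0,255).astype(np.uint8))
f=lambda *a:fonz(s,*a)
n=f(315,193,.056);t=f(319,261,.056);print(n,t,np.linalg.norm(n-t),np.degrees(np.arctan2(*(n-t)[[1,0]])),"axis",t+(n-t)*18/48,"or",n+(t-n)*18/48)
print("skirt",f(318,227,.036)); print("foot",f(480,96,.006),"lug",f(476,48,.006),"shaft",f(516,93,.072))
E
```

```text
[ 0.50581063 -0.08212846  0.056     ] [ 0.45818474 -0.09073854  0.056     ] 0.04839792290348502 10.247575271466287 axis [ 0.47604445 -0.08750976  0.056     ] or [ 0.48795092 -0.08535724  0.056     ]
skirt [ 0.47734509 -0.08762454  0.036     ]
foot [ 0.59878835 -0.20771858  0.006     ] lug [ 0.63936699 -0.19910146  0.006     ] shaft [ 0.59617882 -0.20561472  0.072     ]
```

View pics/crop2.png

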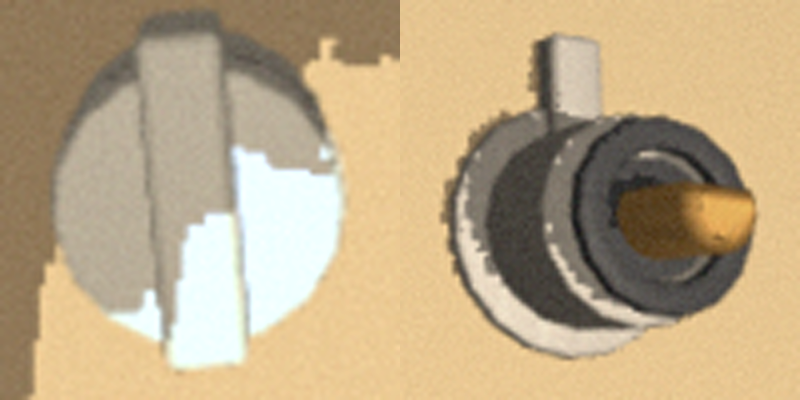

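Run:
```python
from h import *
s=np.load("w1.npz")
A=lambda x,y,z:fonz(s,278+x/5,188+y/5,z); B=lambda x,y,z:fonz(s,435+(x-400)/4,38+y/4,z)
yaw=lambda a,b:np.degrees(np.arctan2(*(a-b)[[1,0]]))
n,t=A(178,36,.056),A(208,366,.056)
print("knob axis",t+(n-t)*18/48,np.linalg.norm(n-t),yaw(n,t),yaw(A(142,40,.056),A(168,366,.056)),yaw(A(217,36,.056),A(246,362,.056)),"skirt",A(197,200,.036))
r=B(663,216,.05);sh=B(722,220,.072);l=B(577,38,.006)
print("ring",r,"shaft",sh,"lug",l,yaw(l,r),np.linalg.norm((l-r)[:2]),"lug edges",yaw(B(553,38,.006),B(551,115,.006)),yaw(B(600,40,.006),B(601,118,.006)))
print("ring width",np.linalg.norm(B(575,216,.05)-B(750,216,.05)),np.linalg.norm(B(663,115,.05)-B(663,318,.05)))
from workcell import *
o=get_obs();Rt=R.from_rotvec(o["tcp_rot"]);M=Rt.as_matrix();print("tool yaw",np.degrees(np.arctan2(M[1,0],M[0,0])),Rt.inv().apply(np.array([.4766,-.0872,.159])-o["tool_pos"])/.05, o["tool_pos"])
```

```text
knob axis [ 0.47538317 -0.08750245  0.056     ] 0.0471502285582219 11.992428843785468 11.058877217464477 12.210680896731844 skirt [ 0.47652979 -0.08727773  0.036     ]
ring [ 0.59822474 -0.2048175   0.05      ] shaft [ 0.59607596 -0.20522407  0.072     ] lug [ 0.64062741 -0.20201633  0.006     ] 3.7795334562766496 0.04249509289778364 lug edges 4.640020567390865 6.894787265411432
ring width 0.03712211280691807 0.03779602409381373
tool yaw 7.036359163768136 [ 0.04216871 -0.02004799  0.0329676 ] [ 0.47463443 -0.08845388  0.16065281]
```

```bash
python3 -m pendant '{"rotation":[[0,0,-0.095],[0,0,0],[0,0,0],[0,0,0],[0,0,0],[0,0,0],[0,0,0],[0,0,0]],"translation":[[0.035,-0.02,0.3],[0,0,0.5],[0,0,0.5],[0,0,0.5],[0,0,0.5],[0,0,0.5],[0,0,0.25],[0,0,0]],"gripper":[0.65,0.65,0.65,0.65,0.65,0.65,0.65,0.65]}'
python3 - <<'E'
from workcell import *; from h import *
s=snapshot("wrist");cv2.imwrite("pics/w2.png",s["image"][:,:,::-1]);np.savez("w2.npz",**{k:np.array(v) for k,v in s.items()})
o=get_obs();M=R.from_rotvec(o["tcp_rot"]).as_matrix();print(o["tool_pos"],np.degrees(np.arctan2(M[1,0],M[0,0])),o["force"])
E
```

```text
time_s: 3.2
tool_pos: [0.4769, -0.0874, 0.0085]
tcp_rot: [-3.126, -0.309, 0.002]
force: [0.5, -0.1, 0.5]
width: 0.651
[ 0.47729469 -0.08741432  0.00937374] 11.300035194738395 [ 0.95496328 -0.21056736 -0.24741977]
```

View pics/w2.png

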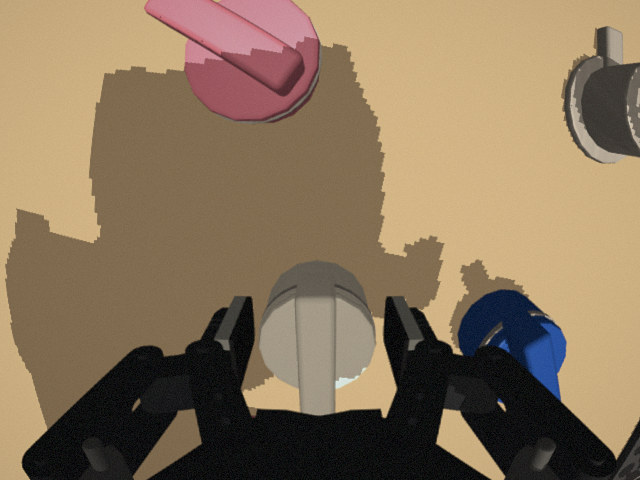

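The knob stands centred between the pads (skirt 260–376, pads 250 and 390) with its bar vertical in the image, so the yaw matches. I'll lower 4 mm and close.

```bash
python3 -m pendant '{"rotation":[[0,0,0],[0,0,0],[0,0,0],[0,0,0],[0,0,0],[0,0,0],[0,0,0],[0,0,0]],"translation":[[0,0,0.08],[0,0,0],[0,0,0],[0,0,0],[0,0,0],[0,0,0],[0,0,0],[0,0,0]],"gripper":[0.65,0.1,0.1,0.1,0.1,0.1,0.1,0.1]}'
```

```text
time_s: 4.05
tool_pos: [0.4775, -0.0875, 0.0059]
tcp_rot: [3.126, 0.309, 0.002]
force: [-1.5, 1.3, 8.7]
width: 0.502
```

```bash
python3 -m pendant '{"rotation":[[0,0,0],[0,0,0],[0,0,0],[0,0,0],[0,0,0],[0,0,0],[0,0,0],[0,0,0],[0,0,0],[0,0,0.129],[0,0,0]],"translation":[[0,0,-0.3],[0,0,-0.5],[0,0,-0.5],[0,0,-0.5],[0,0,-0.4],[0.475,0.4,0],[0.475,0.4,0],[0.475,0.4,0],[0.475,0.4,0],[0,0,0],[0,0,0]],"gripper":[0.1,0.1,0.1,0.1,0.1,0.1,0.1,0.1,0.1,0.1,0.1]}'
python3 - <<'E'
from workcell import *; from h import *
s=snapshot("wrist");cv2.imwrite("pics/w3.png",s["image"][:,:,::-1]);np.savez("w3.npz",**{k:np.array(v) for k,v in s.items()})
o=get_obs();M=R.from_rotvec(o["tcp_rot"]).as_matrix();print(o["tool_pos"],np.degrees(np.arctan2(M[1,0],M[0,0])),o["force"],o["width"])
E
```

```text
time_s: 5.15
tool_pos: [0.5859, -0.1475, 0.1152]
tcp_rot: [3.138, 0.146, 0.0]
force: [-0.5, 0.6, -0.8]
width: 0.498
[ 0.58553434 -0.14710996  0.11518806] 5.585025050752879 [-0.03787799  0.18161568 -0.85459777] 0.5018435507986228
```

View pics/w3.png

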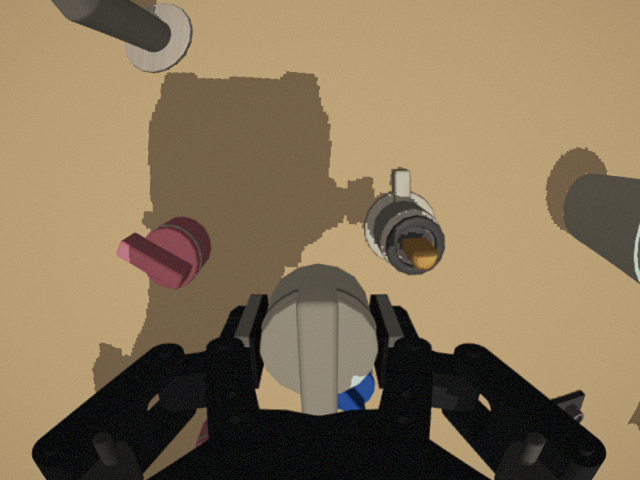

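The knob is held straight and its bar is vertical at x≈318. The valve is now close: lug at (402,175), ring near (414,244), shaft top at (424,258). I'll crop to refine.

Run:
```python
from h import *
s=np.load("w3.npz"); im=s["image"][:,:,::-1]
a=cv2.resize(im[160:285,355:455],(480,600),interpolation=cv2.INTER_CUBIC)
cv2.imwrite("pics/crop3.png",np.clip(a*1.3,0,255).astype(np.uint8))
```

```text
(no output)
```

View pics/crop3.png

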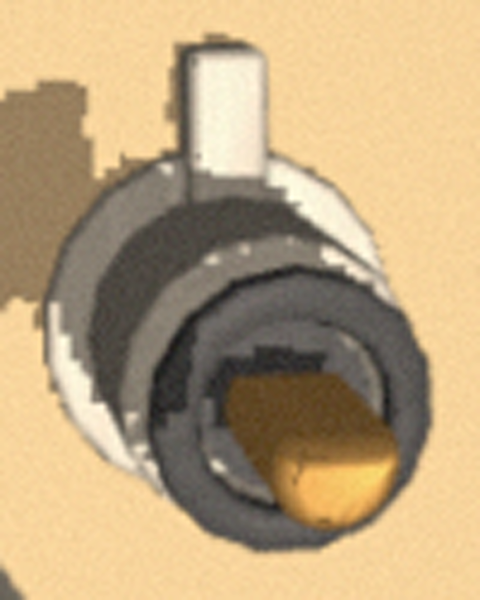

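Run:
```python
from h import *
s=np.load("w3.npz")
B=lambda x,y,z:fonz(s,355+(x+.5)/4.8-.5,160+(y+.5)/4.8-.5,z)
yaw=lambda a,b:np.degrees(np.arctan2(*(a-b)[[1,0]]))
r=B(290,409,.05);print("ring",r,np.linalg.norm(B(150,409,.05)-B(430,409,.05)),np.linalg.norm(B(290,268,.05)-B(290,550,.05)))
for z in (.006,.01):
  l=B(229,52,z);print("lug",l,yaw(l,r),np.linalg.norm((l-r)[:2]),"edges",yaw(B(192,55,z),B(192,175,z)),yaw(B(265,58,z),B(265,178,z)))
print("flat bottom edge yaw",yaw(B(225,380,.044),B(335,372,.044))-90,"top",yaw(B(292,465,.07),B(393,457,.07))-90)
f=B(343,460,.07);b=B(335,528,.072);print("shaft flat",f,"back",b)
from workcell import *
o=get_obs();Rt=R.from_rotvec(o["tcp_rot"]);print("knob bar",[yaw(fonz(s,a,275,.165),fonz(s,b,410,.165)) for a,b in ((297,301),(338,337))])
for p in (r,[.5975,-.205,.05]): d=Rt.inv().apply(np.array(p)-o["tool_pos"]);print(d/.05)
```

```text
ring [ 0.59988182 -0.20468818  0.05      ] 0.03677951601777653 0.03723179637629926
lug [ 0.63956823 -0.2007681   0.006     ] 5.641178309734233 0.03987954559376485 edges 7.6303963302996305 8.112594183195956
lug [ 0.63988804 -0.19981493  0.01      ] 6.945120092547567 0.04030192981195742 edges 7.6303963302996 8.112594183196006
flat bottom edge yaw 9.646085482115836 top 9.503388794092828
shaft flat [ 0.60015061 -0.20597482  0.07      ] back [ 0.59251772 -0.20589284  0.072     ]
knob bar [np.float64(5.385210216980084), np.float64(6.3624019070693585)]
[0.17353632 1.17394287 1.30383163]
[0.12551904 1.17551349 1.30383255]
```

Run:
```python
from h import *
s=np.load("w3.npz"); im=s["image"][:,:,::-1]
a=cv2.resize(im[255:405,245:395],(600,600),interpolation=cv2.INTER_CUBIC)
cv2.imwrite("pics/crop4.png",np.clip(a*1.5,0,255).astype(np.uint8))
```

```text
(no output)
```

View pics/crop4.png

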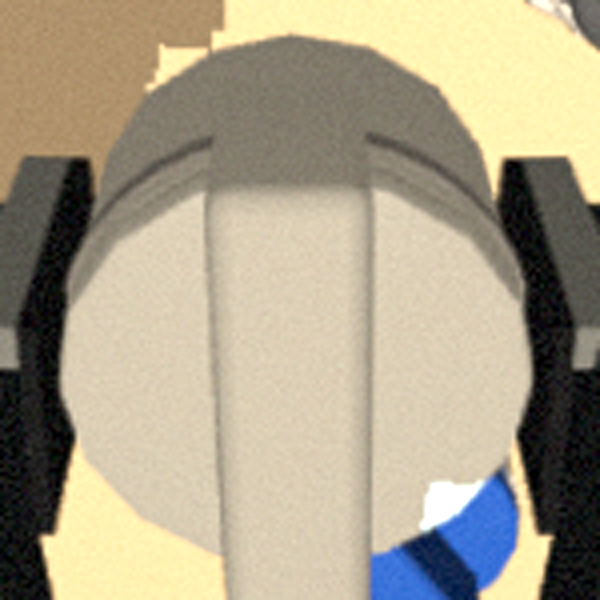

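Run:
```python
from h import *
from workcell import *
from scipy.optimize import least_squares
s=np.load("w3.npz");o=get_obs();Rt=R.from_rotvec(o["tcp_rot"])
loc=lambda x,y,z:Rt.inv().apply(fonz(s,245+(x+.5)/4-.5,255+(y+.5)/4-.5,z)-o["tool_pos"])*1000
zt=.1152-.0059+.036
P=np.array([loc(x,y,zt)[:2] for x,y in [(60,365),(532,370),(205,190),(375,188),(220,553),(375,553),(90,460),(508,470),(120,238)]])
q=least_squares(lambda p:np.hypot(P[:,0]-p[0],P[:,1]-p[1])-p[2],[0,0,21]);print("skirt c,r mm in tool",q.x,q.fun.round(1))
print("nose",loc(290,187,zt+.02)-[30,0,0],"bottom front",loc(295,37,zt-.036)-[22,0,0])
print("ring in tool",Rt.inv().apply(np.array([.5999,-.2047,.05])-o["tool_pos"])*1000)
```

```text
skirt c,r mm in tool [-1.36285744  0.86288385 21.46976097] [ 0.1 -0.3  0.  -0.3 -0.1 -0.2 -0.1  0.6  0.2]
nose [ -1.20514166   0.32909237 -50.11241744] bottom front [-2.92282464  0.65249672  5.88776946]
ring in tool [ 8.69375585 58.71067308 65.19158181]
```

```bash
python3 -m pendant '{"rotation":[[0,0,0],[0,0,0],[0,0,0],[0,0,-0.033],[0,0,0],[0,0,0],[0,0,0],[0,0,0],[0,0,0]],"translation":[[0.062,0.39,0],[0.062,0.39,0],[0.062,0.388,0],[0,0,0],[0,0,0.3],[0,0,0.3],[0,0,0.15],[0,0,0.1],[0,0,0]],"gripper":[0.1,0.1,0.1,0.1,0.1,0.1,0.1,0.1,0.1]}'
python3 - <<'E'
from workcell import *; from h import *
o=get_obs();M=R.from_rotvec(o["tcp_rot"]).as_matrix();print(o["tool_pos"],np.degrees(np.arctan2(M[1,0],M[0,0])),o["force"],o["wrist_torque"],o["width"])
E
```

```text
time_s: 6.1
tool_pos: [0.6003, -0.2042, 0.0714]
tcp_rot: [-3.135, -0.192, 0.002]
force: [-0.0, -0.1, -0.8]
width: 0.5
[ 0.60030137 -0.20420617  0.07142558] 7.007544559098834 [-0.01565289 -0.14897948 -0.83204943] [-0.13177418 -0.01579913 -0.01286916] 0.5004593610838746
```

No contact force with the underside at ~65 mm, so it is already over the taper. I'll go down further in steps.

```bash
python3 -m pendant '{"rotation":[[0,0,0],[0,0,0],[0,0,0],[0,0,0],[0,0,0]],"translation":[[0,0,0.08],[0,0,0.08],[0,0,0.08],[0,0,0.04],[0,0,0]],"gripper":[0.1,0.1,0.1,0.1,0.1]}'
python3 - <<'E'
from workcell import *
o=get_obs();print(o["tool_pos"],o["force"],o["wrist_torque"],o["width"])
E
```

```text
time_s: 6.6
tool_pos: [0.6004, -0.2044, 0.058]
tcp_rot: [-3.136, -0.191, 0.001]
force: [-0.5, 0.3, -1.2]
width: 0.501
[ 0.60043735 -0.20443145  0.05797111] [-0.50748518  0.33786956 -1.18403014] [ 0.01649807 -0.00809486  0.00079077] 0.5005384255238955
```

```bash
python3 -m pendant '{"rotation":[[0,0,0],[0,0,0],[0,0,0],[0,0,0],[0,0,0]],"translation":[[0,0,0.06],[0,0,0.06],[0,0,0.04],[0,0,0],[0,0,0]],"gripper":[0.1,0.1,0.1,0.1,0.1]}'
python3 - <<'E'
from workcell import *
o=get_obs();print(o["tool_pos"],o["force"],o["wrist_torque"],o["width"])
E
```

```text
time_s: 7.1
tool_pos: [0.6009, -0.2046, 0.0506]
tcp_rot: [3.136, 0.191, 0.001]
force: [-1.1, 1.6, 6.9]
width: 0.503
[ 0.60089405 -0.20459926  0.05055103] [-1.14369205  1.5625203   6.85040753] [ 0.10697681  0.18780922 -0.0776158 ] 0.5026466896931653
```

```bash
python3 -m pendant '{"rotation":[[0,0,0],[0,0,0],[0,0,0],[0,0,0]],"translation":[[0,0,0.014],[0,0,0],[0,0,0],[0,0,0]],"gripper":[0.1,0.1,0.1,0.1]}'
python3 - <<'E'
from workcell import *
o=get_obs();print(o["tool_pos"],o["force"],o["wrist_torque"],o["width"])
E
```

```text
time_s: 7.5
tool_pos: [0.6009, -0.2046, 0.0499]
tcp_rot: [3.136, 0.191, 0.001]
force: [-0.0, 0.3, 7.6]
width: 0.5
[ 0.60088023 -0.20455652  0.04993171] [-7.44770800e-04  2.83229129e-01  7.59397756e+00] [ 0.08699794  0.28058295 -0.03045354] 0.5003930029959532
```

```bash
python3 -m pendant '{"rotation":[[0,0,0],[0,0,0],[0,0,0],[0,0,0]],"translation":[[0,0,0.02],[0,0,0],[0,0,0],[0,0,0]],"gripper":[0.1,0.1,0.1,0.1]}'
python3 - <<'E'
from workcell import *; from h import *
o=get_obs();print(o["tool_pos"],o["force"],o["wrist_torque"],o["width"])
c=[]
for n in ("scene","wrist"):
    s=snapshot(n);im=s["image"][:,:,::-1]
    c.append(cv2.resize(im[245:325,190:290] if n=="scene" else im[200:440,170:470],(400,320),interpolation=cv2.INTER_CUBIC))
cv2.imwrite("pics/end1.png",np.clip(np.hstack(c)*1.4,0,255).astype(np.uint8))
E
```

```text
time_s: 7.9
tool_pos: [0.6009, -0.2046, 0.0498]
tcp_rot: [3.135, 0.191, 0.001]
force: [-6.9, 1.3, 23.1]
width: 0.501
[ 0.60094489 -0.20457     0.04981938] [-6.86839358  1.31030221 23.14181693] [0.44161613 1.40046677 0.01675956] 0.5013693742293307
```

View pics/end1.png

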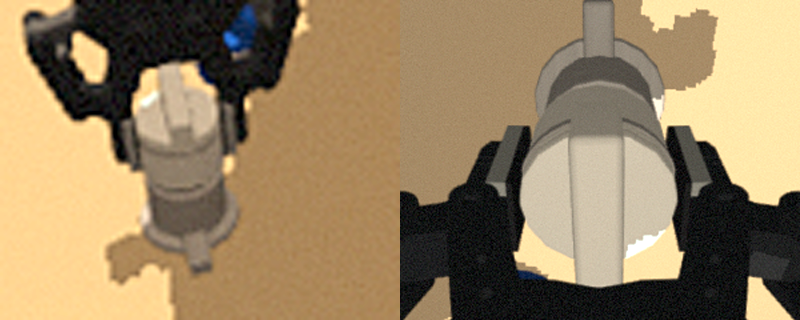

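The knob sits on the valve, upright, with the bar in line with the lug in both views: wrist crop lug at (598,25) and bar at (597,210). The force rose sharply at TCP z 49.8 mm, which puts the underside at about 44 mm, so it is on the shoulder. I'll check that the hold is steady.

```bash
python3 -m pendant '{"rotation":[[0,0,0],[0,0,0],[0,0,0],[0,0,0],[0,0,0],[0,0,0],[0,0,0],[0,0,0]],"translation":[[0,0,-0.004],[0,0,0],[0,0,0],[0,0,0],[0,0,0],[0,0,0],[0,0,0],[0,0,0]],"gripper":[0.1,0.1,0.1,0.1,0.1,0.1,0.1,0.1]}'
```

```text
time_s: 8.8
tool_pos: [0.6009, -0.2046, 0.0498]
tcp_rot: [3.135, 0.191, 0.001]
force: [-4.6, 2.3, 19.1]
width: 0.5
```

Steady: 19 N down, on the shoulder and gripped. Handing in.

```bash
python3 -c "
from workcell import *
print(finish_job())"
```

```text
the job is handed in; nothing more can be done
None
```

I fitted the white knob on the bare valve's D-shaft and handed the job in at about 9 s, with the gripper still holding it pressed down. The system reports no verdict.

- **Seating:** the upward force on the tool was about 7–8 N against the spring ring. It then rose sharply with the tool at z = 49.8 mm, which puts the knob's underside at about 44 mm, level with the shoulder. I eased off slightly, and it held steady at about 19 N down.
- **Alignment:** in the last scene and wrist pictures the knob stood upright, with its nose in line with the valve's lug. I set the tool's yaw to about 7° at the valve.
- **Bystanders:** the arm's path kept clear of the soap, cup, scraper and plate. I did not measure their positions again at the end.
- **Disagreements:** estimates of the valve's direction ranged from about 4° to 10° between views, and I used about 7°. Estimates of its position differed by 2–4 mm, up to about 10 mm in the rough first fix. It still went on with no measurable insertion force. A side load of about 5 N remained in the final hold.

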